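Seat a sample canister in the V rest of a screening dock

ROBOT

A 6-joint arm with a two-finger parallel gripper is mounted at the origin on the work surface. World frame = base frame: x ahead of the robot, y to its left, z up, the work surface at z = 0. Lengths are in mm, angles in rad, forces in N, time in s.
With the tool pointing down it reaches from about 300 to 875 mm from the base axis. Payload 6.4 kg.
Tool frame: the origin (TCP) lies between the finger pads; the fingertips stand ctrl.tip_extent ahead of it and the grasp point (between the pads) lies 11 mm behind it (ctrl.tip_extent is the distance from the TCP to the fingertips, in mm); z points along the fingers, y is the line along which they close (so a half turn about z gives the same grasp; the last joint's range is limited). The gripper opens to 88 mm and grips with 3 to 60 N. Pads are 18 mm wide; open, the fingers measure 123 mm over their backs; the gripper's body (75 mm by 187 mm) begins 45 mm behind the grasp point.
Start: joints at [1.011, 0.181, 1.607, -0, 1.354, -0.206], TCP at [199.207, 539.405, 246.714] pointing down, gripper open.
Joint ranges: [-2.99, 2.99], [-0.89, 2.07], [0.3, 2.58], [-1.14, 4.28], [0, 2.63], [-3.12, 3.12]. Speed limits (rad/s): [2.57, 2.57, 3.01, 3.14, 3.14, 3.14].

INTERFACE

Orientations are given as a unit quaternion [w, x, y, z].
In Python, from bench import ctrl gives the robot as it stands.
- The arm moves only by the shell command python3 -m pendant 'ROWS' [FORCE]. ROWS is JSON, a list that holds one entry, the list of rows, each a list of 7 numbers: the shift along the world's x, y, z in units of 0.05 m (1.0 is 0.05 m), then the turn, a rotation vector about the world's x, y, z in units of 0.5 rad (1.0 is 0.5 rad), then the opening, from 0 (shut) to 1 (fully open). In form: [[[tx, ty, tz, rx, ry, rz, grip], ...]]. A call has 1 to 12 rows; each row shifts and turns the commanded pose from where the row before left it; what a row does not reach is not made up. A row lasts 1/12 s, in which the tool goes at most 41.7 mm and 7.16 degrees, less where a joint would pass 70% of its speed; a pose out of reach is approached as far as the arm can. A call with a number of a shift or a turn outside -1 to 1 is refused whole. A call with a gripper value outside its range is refused whole. The fingers move at their own pace and stop on an object; FORCE is the grip in N (left out, the last holds). Time passes only in rows, so rows that do not move let the fingers close. It gives the time, the measured TCP pose, the force, the opening and the grip force at its end, in the units of the state.
- ctrl.sense(): the state, without advancing time (a new reading comes with each control period).
- ctrl.capture(name): name is "scene" or "top"; returns the picture (400x640x3 uint8, blue, green, red); there is no depth.
- ctrl.get_calibration(name): a dict with "fovy" (degrees; the focal length in pixels is half the picture's height over the tangent of half this angle, whatever the lens; pixels are square), "cx", "cy" (the principal point, pixels), "xyz" and "attitude" of the camera in the world. Camera axes: x right, y up, looking along -z (the intrinsics and any distortion apply to the point x, -y, -z); pixel columns grow to the right and rows downward; lengths in mm; the calibration is good to about 2 mm. A picture is of the moment at which its call begins. get_calibration takes no time and is no camera call.
- ctrl.job_done(): hands the job in; it is judged then, once.
Trained networks look in the newest picture that a camera, given by its name, has taken for a name from the list of things; names that differ only in an ending like _2 or _b are one class to them, and where a whole thing is asked for, a point or a joint stands for the part that bears it (a point fixed in the world has none). Each returns a list of dicts, best first, with "confidence" (0 to 1); they miss things now and then, are a little off and sometimes report something else, mostly with a low value. They report only what shows in the picture. A call takes as long as a camera call. They do not tell look-alikes from the thing itself.
- ctrl.outline_of(label, camera): "region" (400x640 bool, what is visible of it).
- ctrl.spot_point(label, camera): "location" ([x, y, z] in mm, in the coordinates of the camera as it stood for that picture, good to about 4 mm: a listed point, or the origin of a listed thing).
The state is a dict: "time_s": time; "joint_positions": joint angles; "joint_vel": joint speeds; "joint_efforts": joint torques, N m; "ee_pos": TCP position; "tool_rot": TCP orientation; "ft_force": force on the tool from outside, world axes, zero at the start; "ft_torque": the same for the moment, N m; "width": finger opening in mm; "finger_force": force on a finger pad.
Only numpy, scipy, OpenCV 4.12 (cv2) and the standard library are available. Lean on these libraries where they do the work, as an engineer would, in place of code of your own. Each camera call takes 0.05 s, during which the arm holds its last target. There are 200 camera calls.

TASK

Take the steel sample canister with the yellow band out of the carton tray, set it down gently upright on the round orange-edged mark at the front of the screening dock and let go of it. Then slide it along the deck into the blue V rest until it sits centred against both faces of the V, pressing it home steadily with about 10 N (never more than 20 N on either face), and leave it standing there. Leave everything else alone.

Things in the scene. Friction and masses are not known exactly. Their poses are not given: they have to be found in the camera images.
- canister: The closed steel canister with a yellow band and yellow spot on top: an upright cylinder 44 mm in diameter, 75 mm tall, about 0.3 kg (0.2 to 0.4). Origin at the centre of its underside, z up along its axis. It stands in one of the three places of the carton tray.
- dock: Fixed screening dock: aluminium deck 270 mm (its x) by 150 mm (its y), flat top 25 mm above its origin (centre of its underside). Dock +x runs from the mark to the blue V rest: the pushing direction. A white box (top 80 mm above the table) stands 100 to 130 mm from the origin along +x. Friction on deck and faces is 0.5 to 0.7: a canister touching one face only can wedge there short of the other.
- mark (a point): Centre of the flat round set-down mark (grey, orange edge, 52 mm across) on the deck's top surface, 65 mm from the dock's origin along dock -x. Fixed on the dock.
- seat_nominal (a point): Point on the deck top, 30 mm from the dock's origin along dock +x: axis of a seated canister with the V rest at mid-adjustment. The real V rest is locked up to 6 mm off along dock x and 4 mm along dock y, differently each time and not shown by this reading: feel or look for it.
- v_base (a point): Point on the deck top, 66 mm from the dock's origin along dock +x, under the rear of the V rest. The V rest is a rigid blue block: two upright faces, 40 mm high, 44 mm long, at 45 degrees either side of dock x (head_c0 on its +y side, head_c1 on its -y side), meeting at the rear, the 62 mm wide mouth open toward dock -x, always in line with the dock.
- tray: Open carton tray, fixed, 125 mm (its x) by 325 mm (its y), walls 25 mm high and 4 mm thick, floor 4 mm thick, with three places side by side along its y, 107 mm apart, holding the canister, the spare and the jar in any order. Origin at the centre of its underside.
- spare: Bystander: a canister of the same size with a blue band, standing in the tray. Origin at the centre of its underside.
- jar: Bystander: amber jar with a white cap, 52 mm in diameter, 80 mm tall, standing in the tray. Origin at the centre of its underside.
- tape: Bystander: roll of yellow tape lying flat, 72 mm across, 30 mm high. Origin at the centre of its underside.
- cartridge: Bystander: grey respirator cartridge, 84 mm across, 36 mm high. Origin at the centre of its underside.
- cartridge2: Bystander: red respirator cartridge, 84 mm across, 36 mm high. Origin at the centre of its underside.
- cup: Bystander: white cup, 70 mm across, 80 mm high. Origin at the centre of its underside.
- brush: Bystander: brush lying on the table. Origin on its underside, x along it.
There are look-alikes about, which are no part of the job. What is shaped like the canister but red or turquoise is not meant.

How it is judged:
By the outcome, as a careful person would: the job done as asked, in the order asked, and still so for the second after the job is handed in, with the robot touching nothing.
It also fails if it takes over 72 s, if anything falls off the work surface, if the arm or the gripper's body presses on something with over 40 N, if the wrist force passes 120 N, or if a joint passes its speed limit or range.

## Working session

There is one attempt and no reset: what is moved stays moved. The work goes in short steps, Python scripts to look and compute and a shell command to move; the robot and the scene stay as the last step left them, time stands still between calls to the robot, and variables do not carry over. Pictures are saved under pics/ and viewed, at most 10 in all, crops included, and the job is handed in when it is done.

```bash
mkdir -p pics; ls; cat > h.py <<'E'
import numpy as np, cv2
from scipy.spatial.transform import Rotation as R
from bench import ctrl
def cal(n):
    c=ctrl.get_calibration(n); q=np.array(c["attitude"]).ravel()
    M=R.from_quat([q[1],q[2],q[3],q[0]]).as_matrix() if q.size==4 else q.reshape(3,3)
    return c,M,np.array(c["xyz"],float),200/np.tan(np.radians(c["fovy"])/2)
def w(n,p): c,M,t,f=cal(n); return t+M@np.array(p)
def proj(n,P):
    c,M,t,f=cal(n); p=M.T@(np.array(P)-t); return np.array([c["cx"]-f*p[0]/p[2],c["cy"]+f*p[1]/p[2]])
def ray(n,u,v,z):
    c,M,t,f=cal(n); d=M@np.array([(u-c["cx"])/f,-(v-c["cy"])/f,-1]); return t+d*(z-t[2])/d[2]
E
python3 - <<'E'
from h import *
for n in("scene","top"):
    print(n,ctrl.get_calibration(n)); cv2.imwrite(f"pics/{n}0.png",ctrl.capture(n))
    for l in("canister","dock","mark","seat_nominal","v_base","tray","spare","jar"):
        for d in ctrl.spot_point(l,n): 
            P=w(n,d["location"]); print(l,round(d["confidence"],2),P.round(1),proj(n,P).round())
s=ctrl.sense();print(s,ctrl.tip_extent)
E
```

```text
pics
scene {'fovy': 51.28813082845629, 'cx': 322.1239103315226, 'cy': 200.95534344540593, 'xyz': array([1276.42093834,  266.5466535 ,  974.37849208]), 'attitude': array([0.54138088, 0.194101  , 0.28353114, 0.76736017])}
canister 0.76 [ 711.5 -299.     2.6] [208. 227.]
canister 0.69 [ 598.4 -324.3    3.6] [219. 197.]
canister 0.54 [608.  219.9  26.6] [392. 244.]
canister 0.53 [ 433.8 -290.1   -2.4] [253. 165.]
dock 0.61 [582.6 207.2  -0.6] [389. 241.]
mark 0.88 [514.3 191.4  21.4] [390. 217.]
seat_nominal 0.92 [606.6 220.3  24.9] [392. 244.]
seat_nominal 0.49 [ 579.3 -224.     4.6] [251. 201.]
v_base 0.93 [644.1 227.   25.2] [391. 256.]
v_base 0.56 [ 581.5 -224.6    1.6] [251. 202.]
tray 0.79 [ 582.9 -225.6   -1.2] [250. 203.]
spare 0.6 [ 5.982e+02 -1.166e+02  1.000e-01] [281. 215.]
jar 0.6 [ 581.8 -223.5    2.3] [251. 202.]
top {'fovy': 49.069485146063286, 'cx': 322.5586053468295, 'cy': 196.22465779991865, 'xyz': array([ 337.75781574,   34.340959  , 1607.2392956 ]), 'attitude': array([ 0.71374949,  0.04649114, -0.05636368, -0.69657977])}
canister 0.65 [ 593.9 -327.     1.9] [415. 193
[... 545 characters left out ...]
oint_positions': array([ 1.01068702e+00,  1.80771921e-01,  1.60699831e+00,  3.23778598e-05,
        1.35380694e+00, -2.06266801e-01]), 'joint_vel': array([ 0.00222032, -0.00063324, -0.0003592 , -0.00060344,  0.00022782,
       -0.00047508]), 'joint_efforts': array([ 7.86422461e-04, -4.33828104e+01, -3.42179453e+01,  7.04862387e-02,
        3.07908864e-02, -3.60322895e-05]), 'ee_pos': array([199.20580106, 539.40823114, 246.73107952]), 'tool_rot': array([-1.17684615e-05,  1.76003155e-01,  9.84389602e-01,  1.30907112e-05]), 'ft_force': array([-1.16951256, -0.32802245, -0.1620143 ]), 'ft_torque': array([-0.01971415,  0.00961064,  0.03931962]), 'finger_force': 0.0, 'width': 87.59324325576847} 8.0
```

View pics/scene0.png

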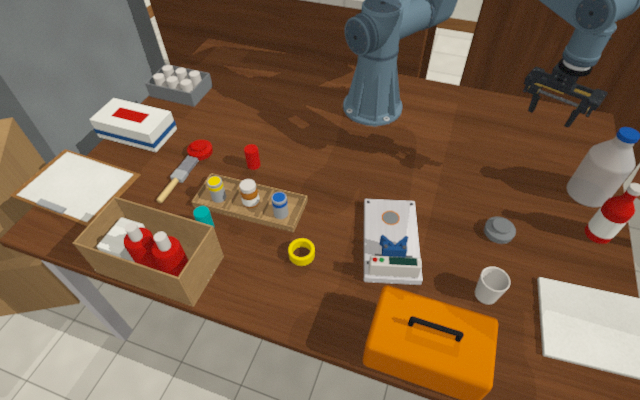

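View pics/top0.png

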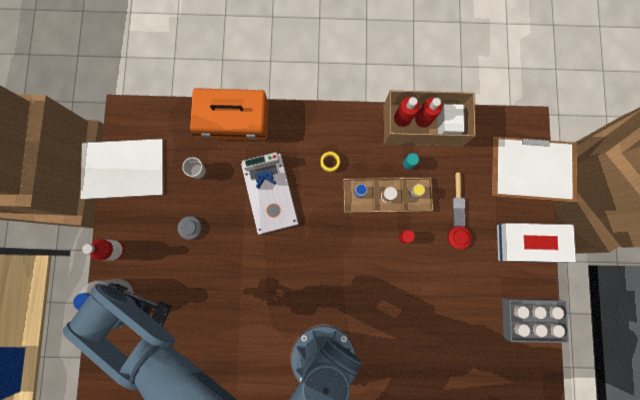

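The scene picture shows the carton tray (250,203), holding a yellow can (215,187), white-capped jar (248,193) and blue can (280,205). The dock is at (391,240), with its mark at (390,218) and the blue V at (394,246).

Candidates for the canister, in top pixels:
- yellow-banded can in the tray (419,190)
- blue can (360,189), which is the spare
- red can (407,236)
- turquoise can (411,160)

Only the one at (419,190) has a yellow band and stands in the tray. I'll confirm it in an enlarged crop.

```bash
python3 - <<'E'
from h import *
T=cv2.imread("pics/top0.png");S=cv2.imread("pics/scene0.png")
def c(I,u,v,ww,hh): return cv2.resize(I[v:v+hh,u:u+ww],(400,300),interpolation=cv2.INTER_CUBIC)
cv2.imwrite("pics/crops.png",np.vstack([np.hstack([c(T,340,160,100,75),c(T,220,150,120,90)]),np.hstack([c(S,190,165,120,90),c(S,340,190,120,90)])]))
for n,I in(("top",T),("scene",S)):
    H=cv2.cvtColor(I,cv2.COLOR_BGR2HSV)
    for nm,lo,hi,z in(("yellow",(22,120,120),(34,255,255),75),("blueV",(100,150,40),(120,255,255),65),("orange",(8,60,60),(20,200,255),25)):
        k,L,st,ce=cv2.connectedComponentsWithStats(cv2.inRange(H,lo,hi))
        for i in range(1,k):
            if st[i,4]>8 and (nm!="orange" or (ce[i][0]>240 and ce[i][0]<430 and st[i,4]<600)): print(n,nm,st[i],ce[i].round(1),ray(n,*ce[i],z).round(1))
E
```

```text
top yellow [321 151  19  21 192] [329.7 161.1] [690.5  -7.2  75. ]
top yellow [414 185  10  10  83] [418.6 189.3] [ 596.4 -325.4   75. ]
top blueV [256 172  19  15 124] [263.7 177.5] [626.3 227.2  65. ]
top blueV [357 185   9   9  67] [360.9 189.1] [ 593.4 -121.    65. ]
top blueV [500 231   1  12  12] [500.  236.5] [ 436.4 -614.7   65. ]
top blueV [ 74 294  15  16 143] [ 79.8 300. ] [185.5 834.6  65. ]
top blueV [   0  348   24   51 1026] [ 10.2 370.2] [ -47.  1040.9   65. ]
top orange [251 113   7   6  15] [254.  115.6] [868.3 278.4  25. ]
top orange [324 156  13  12  97] [329.9 160.9] [702.5  -9.2  25. ]
top orange [266 203  15  15  66] [272.8 209.9] [515.3 194.1  25. ]
scene yellow [208 176  12  10  91] [213.7 180.2] [ 594.8 -328.5   75. ]
scene yellow [208 182  16  10  54] [216. 188.] [ 620.  -306.6   75. ]
scene yellow [288 238  27  28 509] [301.1 251.4] [741.6   8.2  75. ]
scene blueV [ 95 122  80  26 208] [138.2 136.8] [ 496.3 -669.    65. ]
scene blueV [617 127  23  16 283] [628.1 134.7] [-41.3 846.2  65. ]
scene blueV [273 193  12   9  81] [278.4 196.8] [ 583.3 -125.7   65. ]
scene blueV [273 202  14   6  28] [279.6 205.4] [ 611.8 -109.3   65. ]
scene blueV [380 236  27  20 331] [393.  247.3] [643.9 226.5  65. ]
scene orange [382 210  18  15  75] [390.5 217.6] [518.4 194.   25. ]
scene orange [293 247  17  10 109] [301.1 251.5] [712.   -6.1  25. ]
```

View pics/crops.png

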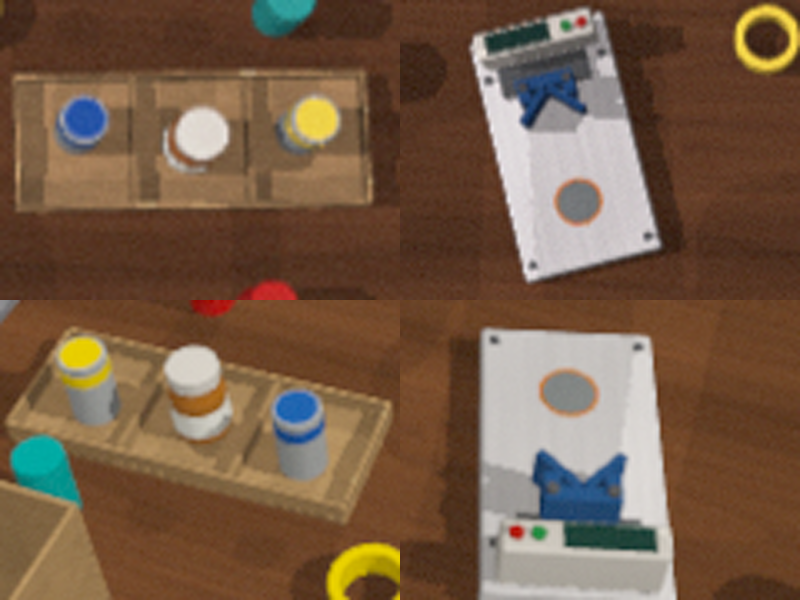

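The crop confirms it: the yellow-topped can with the yellow band, top (419,190), is in the tray beside the jar. Next I'll refine the canister, dock axis and V tips numerically.

```bash
python3 - <<'E'
from h import *
A={}
for k in range(4):
  for n in("scene","top"):
    ctrl.capture(n)
    for l,g in(("canister",(595,-326,4)),("mark",(516,194,25)),("seat_nominal",(607,220,25)),("v_base",(643,227,25))):
        P=[w(n,d["location"]) for d in ctrl.spot_point(l,n)]
        P=[p for p in P if np.linalg.norm(p-g)<18]
        if P: A.setdefault((l,n),[]).append(P[0])
for k,v in A.items(): print(k,len(v),np.mean(v,0).round(1),np.std(v,0).round(1))
for n,L in(("top",[(257.5,186.6),(275.5,183.6)]),("scene",[(382,236.5),(406.6,237.4)])):
    print(n,"V tips",[ray(n,*p,65).round(1) for p in L])
print("front corners top",[ray("top",*p,25).round(1) for p in[(259,234.6),(298,223.5)]])
print("front corners scene",[ray("scene",*p,25).round(1) for p in[(364.5,199.3),(415,200.8)]])
print(ctrl.sense()["time_s"])
E
```

```text
('canister', 'scene') 4 [ 600.6 -325.6    4.5] [1.5 0.8 2.2]
('mark', 'scene') 4 [514.7 195.1  21.9] [0.8 0.9 1.2]
('seat_nominal', 'scene') 4 [608.  221.   25.4] [0.9 2.1 1.5]
('v_base', 'scene') 4 [645.  229.8  26. ] [0.5 1.  0.4]
('canister', 'top') 4 [ 594.6 -326.6    3.9] [1.6 0.8 1.9]
('mark', 'top') 4 [515.1 192.2  24.4] [1.1 1.7 1.4]
('seat_nominal', 'top') 4 [606.3 218.1  24.1] [0.9 0.7 1. ]
('v_base', 'top') 4 [642.2 227.5  26.3] [1.8 0.9 0.7]
top V tips [array([592.9, 247.8,  65. ]), array([605.4, 184.3,  65. ])]
scene V tips [array([620., 191.,  65.]), array([601.2, 253.2,  65. ])]
front corners top [array([424.8, 240.2,  25. ]), array([468.2, 101.3,  25. ])]
front corners scene [array([476.6, 104.3,  25. ]), array([432.5, 247.6,  25. ])]
2.9
```

```bash
python3 -m pendant '[[[0,0,0,0,0,0.243,1],[0,0,0,0,0,0.243,1],[0,0,0,0,0,0.243,1],[0,0,0,0,0,0.243,1],[0,0,0,0,0,0.242,1],[0.22,-0.5,0,0,0,0,1],[0.22,-0.5,0,0,0,0,1],[0.22,-0.5,0,0,0,0,1],[0.22,-0.5,0,0,0,0,1],[0.22,-0.5,0,0,0,0,1],[0.22,-0.5,0,0,0,0,1],[0.22,-0.5,0,0,0,0,1]]]' 15
```

```text
time_s: 3.9
ee_pos: [276.5, 363.3, 246.8]
tool_rot: [0.0, -0.126, 0.992, 0.0]
ft_force: [0.8, 1.2, 0.2]
width: 88.0
finger_force: 0.0
```

```bash
python3 -m pendant '[[[0.265,-0.575,0,0,0,0.035,1],[0.265,-0.575,0,0,0,0,1],[0.265,-0.575,0,0,0,0,1],[0.265,-0.575,0,0,0,0,1],[0.265,-0.575,0,0,0,0,1],[0.265,-0.575,0,0,0,0,1],[0.265,-0.575,0,0,0,0,1],[0.265,-0.575,0,0,0,0,1],[0.265,-0.575,0,0,0,0,1],[0.265,-0.575,0,0,0,0,1],[0.265,-0.575,0,0,0,0,1],[0.265,-0.575,0,0,0,0,1]]]'; python3 -m pendant '[[[0.265,-0.575,-0.1,0,0,0,1],[0.265,-0.575,-0.2,0,0,0,1],[0.265,-0.575,-0.2,0,0,0,1],[0.265,-0.575,-0.2,0,0,0,1],[0.265,-0.575,-0.2,0,0,0,1],[0.265,-0.575,-0.2,0,0,0,1],[0.265,-0.575,-0.2,0,0,0,1],[0.265,-0.575,0,0,0,0,1],[0.265,-0.575,0,0,0,0,1],[0.265,-0.575,0,0,0,0,1],[0.265,-0.575,0,0,0,0,1],[0,0,0,0,0,0,1]]]'
```

```text
time_s: 4.9
ee_pos: [435.7, 17.8, 247.0]
tool_rot: [0.0, -0.135, 0.991, -0.0]
ft_force: [0.1, -0.5, -0.6]
width: 87.9
finger_force: 0.0
time_s: 5.9
ee_pos: [582.1, -302.2, 181.4]
tool_rot: [0.001, -0.133, 0.991, -0.001]
ft_force: [-0.5, 0.6, -0.3]
width: 88.0
finger_force: 0.0
```

```bash
python3 -m pendant '[[[0.14,-0.24,0,0,0,0,1],[0.14,-0.24,0,0,0,0,1],[0,0,-0.4,0,0,0,1],[0,0,-0.4,0,0,0,1],[0,0,-0.4,0,0,0,1],[0,0,-0.4,0,0,0,1],[0,0,0,0,0,0,1],[0,0,0,0,0,0,1]]]'; python3 - <<'E'
from h import *
I=ctrl.capture("scene");J=ctrl.capture("top")
cv2.imwrite("pics/pre.png",np.hstack([cv2.resize(I[140:240,150:300],(400,267),interpolation=2),cv2.resize(J[150:240,360:495],(400,267),interpolation=2)]))
E
```

```text
time_s: 6.57
ee_pos: [594.1, -319.8, 100.5]
tool_rot: [-0.001, -0.135, 0.991, 0.001]
ft_force: [-0.2, 0.7, 0.4]
width: 88.4
finger_force: 0.0
```

View pics/pre.png

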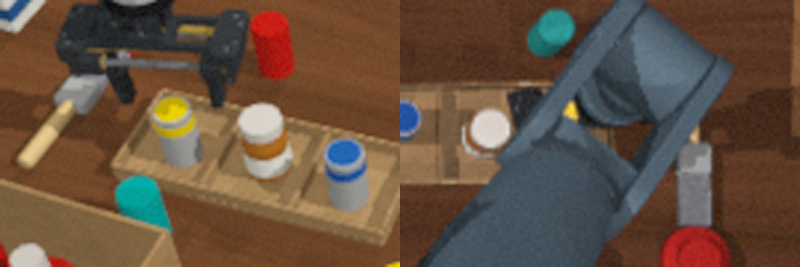

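The left panel shows the open fingers either side of the yellow canister at (175,115) in the crop, clear of the jar. I'll centre by 6 mm, lower and grip.

```bash
python3 -m pendant '[[[0.04,-0.12,0,0,0,0,1],[0,0,-0.2,0,0,0,1],[0,0,-0.2,0,0,0,1],[0,0,-0.2,0,0,0,1],[0,0,-0.2,0,0,0,1],[0,0,-0.2,0,0,0,1],[0,0,-0.15,0,0,0,1],[0,0,0,0,0,0,1],[0,0,0,0,0,0,1],[0,0,0,0,0,0,1]]]' && python3 -m pendant '[[[0,0,0,0,0,0,0.4],[0,0,0,0,0,0,0.4],[0,0,0,0,0,0,0.4],[0,0,0,0,0,0,0.4],[0,0,0,0,0,0,0.4],[0,0,0,0,0,0,0.4],[0,0,0,0,0,0,0.4],[0,0,0,0,0,0,0.4]]]' 20
```

```text
time_s: 7.5
ee_pos: [597.2, -327.0, 44.5]
tool_rot: [0.0, -0.135, 0.991, -0.0]
ft_force: [-0.2, -0.2, -0.5]
width: 88.4
finger_force: 0.0
time_s: 8.17
ee_pos: [596.8, -326.3, 44.3]
tool_rot: [-0.0, -0.135, 0.991, 0.0]
ft_force: [-1.3, 2.5, 2.7]
width: 43.4
finger_force: 20.0
```

```bash
python3 -m pendant '[[[0,0,0.1,0,0,0,0.4],[0,0,0.2,0,0,0,0.4],[0,0,0.3,0,0,0,0.4],[0,0,0.4,0,0,0,0.4],[0,0,0.4,0,0,0,0.4],[0,0,0.4,0,0,0,0.4],[0,0,0.3,0,0,0,0.4],[0,0,0.2,0,0,0,0.4],[0,0,0,0,0,0,0.4],[0,0,0,0,0,0,0.4]]]' && python3 -m pendant '[[[-0.04,0.2,0,0,0,0,0.4],[-0.07,0.4,0,0,0,0,0.4],[-0.08,0.5,0,0,0,0,0.4],[-0.08,0.5,0,0,0,0,0.4],[-0.08,0.5,0,0,0,0,0.4],[-0.08,0.5,0,0,0,0,0.4],[-0.08,0.5,0,0,0,0,0.4],[-0.08,0.5,0,0,0,0,0.4],[-0.08,0.5,0,0,0,0,0.4],[-0.08,0.5,0,0,0,0,0.4],[-0.08,0.5,0,0,0,0,0.4],[-0.08,0.5,0,0,0,0,0.4]]]' && python3 -m pendant '[[[-0.08,0.5,0,0,0,0,0.4],[-0.08,0.5,0,0,0,0,0.4],[-0.08,0.5,0,0,0,0,0.4],[-0.08,0.5,0,0,0,0,0.4],[-0.08,0.5,0,0,0,0,0.4],[-0.08,0.5,0,0,0,0,0.4],[-0.08,0.5,0,0,0,0,0.4],[-0.08,0.5,0,0,0,0,0.4],[-0.06,0.4,0,0,0,0,0.4],[-0.04,0.2,0,0,0,0,0.4],[0,0,0,0,0,0,0.4],[0,0,0,0,0,0,0.4]]]'
```

```text
time_s: 9.0
ee_pos: [597.2, -327.1, 160.2]
tool_rot: [0.001, -0.135, 0.991, -0.001]
ft_force: [0.0, 0.7, -5.2]
width: 43.5
finger_force: 20.0
time_s: 10.0
ee_pos: [549.7, -44.8, 157.7]
tool_rot: [-0.001, -0.135, 0.991, 0.001]
ft_force: [0.6, 0.2, -4.0]
width: 43.7
finger_force: 20.0
time_s: 11.0
ee_pos: [513.7, 183.1, 158.4]
tool_rot: [-0.001, -0.136, 0.991, -0.0]
ft_force: [-0.2, -0.2, -2.5]
width: 43.4
finger_force: 20.0
```

```bash
python3 -m pendant '[[[0.04,0.2,0,0,0,0,0.4],[0,0,-0.3,0,0,0,0.4],[0,0,-0.3,0,0,0,0.4],[0,0,-0.3,0,0,0,0.4],[0,0,-0.3,0,0,0,0.4],[0,0,-0.2,0,0,0,0.4],[0,0,-0.15,0,0,0,0.4],[0,0,-0.1,0,0,0,0.4],[0,0,0,0,0,0,0.4],[0,0,0,0,0,0,0.4],[0,0,0,0,0,0,0.4]]]'; python3 - <<'E'
from h import *
for k in range(3):
  for n in("scene","top"):
    I=ctrl.capture(n)
    if k==0: cv2.imwrite(f"pics/m_{n}.png",cv2.resize(I[170:290,320:480] if n=="scene" else I[140:260,200:360],(400,300),interpolation=2))
    print(n,[(round(d["confidence"],2),w(n,d["location"]).round(1)) for d in ctrl.spot_point("canister",n) if abs(w(n,d["location"])[1]-194)<60])
cv2.imwrite("pics/m.png",np.hstack([cv2.imread("pics/m_scene.png"),cv2.imread("pics/m_top.png")]))
E
```

```text
time_s: 11.92
ee_pos: [517.1, 193.2, 77.5]
tool_rot: [0.001, -0.135, 0.991, 0.0]
ft_force: [-0.6, -0.1, -2.2]
width: 43.5
finger_force: 20.0
scene [(0.68, array([519.7, 194. ,  38.1]))]
top [(0.5, array([575.5, 214.1,  -7.6]))]
scene [(0.75, array([518.9, 191.8,  40.1]))]
top []
scene [(0.87, array([520.4, 193.8,  37.4]))]
top []
```

View pics/m.png

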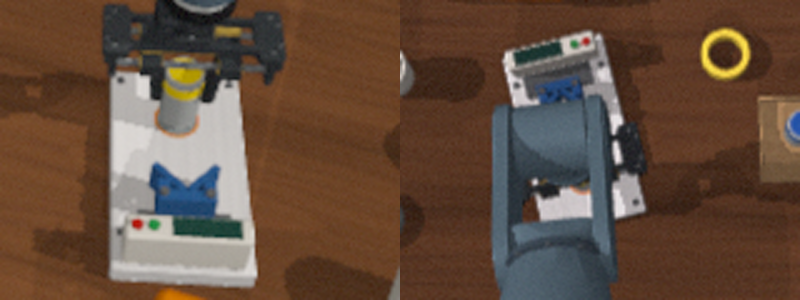

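The canister at crop (178,105) hangs over the mark, about 12 mm above the deck. I'll lower it gently.

```bash
python3 -m pendant '[[[-0.02,0.02,-0.05,0,0,0,0.4],[0,0,-0.05,0,0,0,0.4],[0,0,-0.04,0,0,0,0.4],[0,0,-0.03,0,0,0,0.4],[0,0,-0.02,0,0,0,0.4],[0,0,0,0,0,0,0.4],[0,0,0,0,0,0,0.4]]]'
```

```text
time_s: 13.1
ee_pos: [515.4, 194.1, 67.1]
tool_rot: [-0.0, -0.135, 0.991, -0.0]
ft_force: [0.2, -0.2, -3.7]
width: 43.6
finger_force: 20.0
```

```bash
python3 -m pendant '[[[0,0,-0.02,0,0,0,0.4],[0,0,0,0,0,0,0.4],[0,0,0,0,0,0,0.4]]]'
```

```text
time_s: 13.35
ee_pos: [515.5, 194.2, 66.3]
tool_rot: [0.0, -0.135, 0.991, 0.0]
ft_force: [-0.6, -0.7, -3.3]
width: 43.5
finger_force: 20.0
```

```bash
python3 -m pendant '[[[0,0,-0.01,0,0,0,0.4],[0,0,-0.01,0,0,0,0.4],[0,0,0,0,0,0,0.4],[0,0,0,0,0,0,0.4]]]'
```

```text
time_s: 13.68
ee_pos: [515.5, 194.1, 65.3]
tool_rot: [0.0, -0.135, 0.991, -0.0]
ft_force: [0.8, -0.2, -3.0]
width: 43.6
finger_force: 20.0
```

```bash
python3 -m pendant '[[[0,0,-0.01,0,0,0,0.4],[0,0,-0.01,0,0,0,0.4],[0,0,0,0,0,0,0.4],[0,0,0,0,0,0,0.4]]]'
```

```text
time_s: 14.02
ee_pos: [515.7, 194.2, 65.2]
tool_rot: [0.0, -0.135, 0.991, -0.0]
ft_force: [-4.0, -0.2, 6.2]
width: 43.3
finger_force: 20.0
```

Touched down, with about 9 N on the deck. Now releasing.

```bash
python3 -m pendant '[[[0,0,0,0,0,0,0.55],[0,0,0,0,0,0,0.6],[0,0,0,0,0,0,0.8],[0,0,0,0,0,0,1],[0,0,0,0,0,0,1],[0,0,0,0,0,0,1],[0,0,0,0,0,0,1],[0,0,0,0,0,0,1]]]'; python3 - <<'E'
from h import *
print([(round(d["confidence"],2),w("scene",d["location"]).round(1)) for k in range(3) if ctrl.capture("scene") is not None for d in ctrl.spot_point("canister","scene") if abs(w("scene",d["location"])[1]-194)<60])
E
```

```text
time_s: 14.68
ee_pos: [515.4, 194.1, 64.1]
tool_rot: [-0.0, -0.135, 0.991, -0.0]
ft_force: [-0.8, 0.1, 0.1]
width: 88.0
finger_force: 0.0
[(0.7, array([518. , 194.4,  25.5])), (0.89, array([519. , 197.6,  27.1])), (0.87, array([518.2, 192.4,  26.8]))]
```

```bash
python3 -m pendant '[[[-0.265,-0.0735,0,0,0,0,1],[-0.265,-0.0735,0,0,0,0,1],[-0.265,-0.0735,0,0,0,0,1],[-0.265,-0.0735,0,0,0,0,1],[0,0,-0.08,0,0,0,0.27],[0,0,-0.08,0,0,0,0.27],[0,0,0,0,0,0,0.27],[0,0,0,0,0,0,0.27],[0,0,0,0,0,0,0.27],[0,0,0,0,0,0,0.27],[0,0,0,0,0,0,0.27]]]'; python3 - <<'E'
from h import *
I=ctrl.capture("scene"); J=I[170:290,320:480]
cv2.imwrite("pics/f.png",cv2.resize(J,(800,600),interpolation=2))
E
```

```text
time_s: 15.9
ee_pos: [462.9, 179.5, 56.3]
tool_rot: [0.0, -0.135, 0.991, 0.0]
ft_force: [-0.2, 0.8, -0.3]
width: 43.6
finger_force: 0.0
```

View pics/f.png

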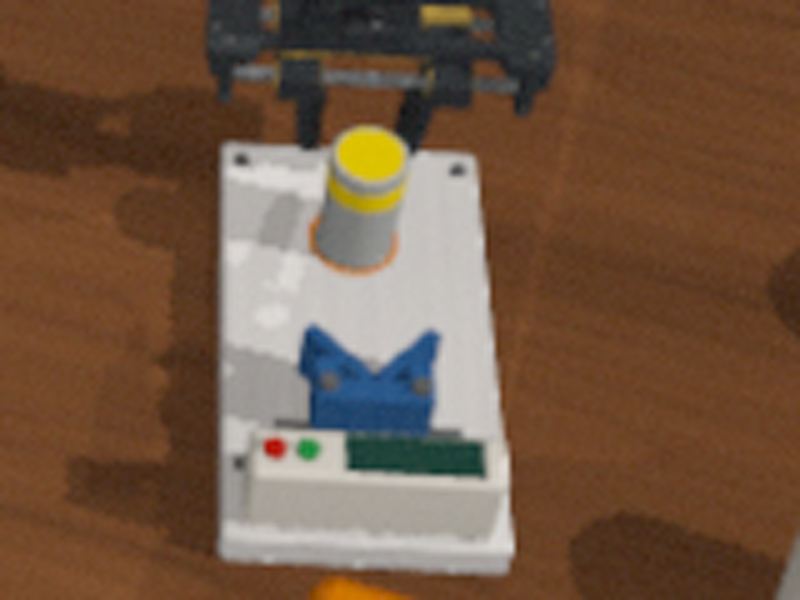

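The canister stands upright on the mark at crop (360,200), with the fork behind it. The V tips are at crop (313,328) and (437,332).

```bash
python3 -m pendant '[[[0,0,0,0,0,0,0.27],[0,0,0,0,0,0,0.27],[0,0,0,0,0,0,0.27],[0,0,0,0,0,0,0.27]]]'; python3 - <<'E'
from h import *
q=lambda x,y,z: ray("scene",320+x/5,170+y/5,z)
a=q(313,328,65);b=q(437,332,65);print("tips",a,b,(a+b)/2,np.linalg.norm(a-b),"apex",q(373,362,65))
fl,fr,rl,rr=q(222,145,25),q(475,154,25),q(220,545,25),q(512,556,25)
print("corners",fl,fr,rl,rr,"width",np.linalg.norm(fl-fr),np.linalg.norm(rl-rr),"len",np.linalg.norm(rl-fl))
for d in(rl-fl,rr-fr,): print("yaw",np.degrees(np.arctan2(d[1],d[0])))
print("top",q(371,154,100),"mark",q(354,234,25))
print((fl+fr)/2,(rl+rr)/2)
E
```

```text
time_s: 16.28
ee_pos: [462.4, 179.5, 56.2]
tool_rot: [0.0, -0.135, 0.991, -0.0]
ft_force: [-0.2, 0.6, -0.4]
width: 23.6
finger_force: 0.0
tips [616.66687833 191.75623223  65.        ] [597.30582315 254.52626841  65.        ] [606.98635074 223.14125032  65.        ] 65.68811079359064 apex [627.46112748 226.9635639   65.        ]
corners [475.53585063 103.68100559  25.        ] [432.49808789 247.56985043  25.        ] [736.29809082 177.58190338  25.        ] [692.60767155 320.11801282  25.        ] width 150.18737859635453 149.08184071559157 len 271.0318959140293
yaw 15.82290851484926
yaw 15.584522044071953
top [518.01473524 195.37820327 100.        ] mark [515.31129866 194.14115612  25.        ]
[454.01696926 175.62542801  25.        ] [714.45288118 248.8499581   25.        ]
```

The dock fits at 150 by 271 mm with a yaw of 15.7°, and the V centre comes out about 3 mm towards dock +y, near (606, 222.5). I'll push along that line and stop about 10 mm short.

```bash
python3 -m pendant '[[[0.102,0.031,0,0,0,0,0.27],[0.102,0.031,0,0,0,0,0.27],[0.102,0.031,0,0,0,0,0.27],[0.08,0.024,0,0,0,0,0.27],[0.08,0.024,0,0,0,0,0.27],[0.06,0.018,0,0,0,0,0.27],[0.06,0.018,0,0,0,0,0.27],[0.08,0.024,0,0,0,0,0.27],[0.1,0.031,0,0,0,0,0.27],[0.1,0.031,0,0,0,0,0.27],[0.1,0.031,0,0,0,0,0.27],[0.1,0.031,0,0,0,0,0.27]]]' && python3 -m pendant '[[[0.1,0.031,0,0,0,0,0.27],[0.1,0.031,0,0,0,0,0.27],[0.1,0.031,0,0,0,0,0.27],[0.1,0.031,0,0,0,0,0.27],[0.1,0.031,0,0,0,0,0.27],[0.1,0.031,0,0,0,0,0.27],[0.1,0.031,0,0,0,0,0.27],[0.1,0.031,0,0,0,0,0.27],[0.1,0.031,0,0,0,0,0.27],[0.1,0.03,0,0,0,0,0.27],[0,0,0,0,0,0,0.27],[0,0,0,0,0,0,0.27]]]'; python3 - <<'E'
from h import *
I=ctrl.capture("scene"); J=I[170:290,320:480]
cv2.imwrite("pics/g.png",cv2.resize(J,(800,600),interpolation=2))
E
```

```text
time_s: 17.28
ee_pos: [516.2, 195.9, 56.1]
tool_rot: [-0.0, -0.135, 0.991, 0.0]
ft_force: [-3.2, -0.2, 0.3]
width: 23.9
finger_force: 1.6
time_s: 18.28
ee_pos: [566.4, 211.3, 56.3]
tool_rot: [0.001, -0.135, 0.991, 0.0]
ft_force: [-0.6, 0.5, 1.2]
width: 23.6
finger_force: 0.0
```

View pics/g.png

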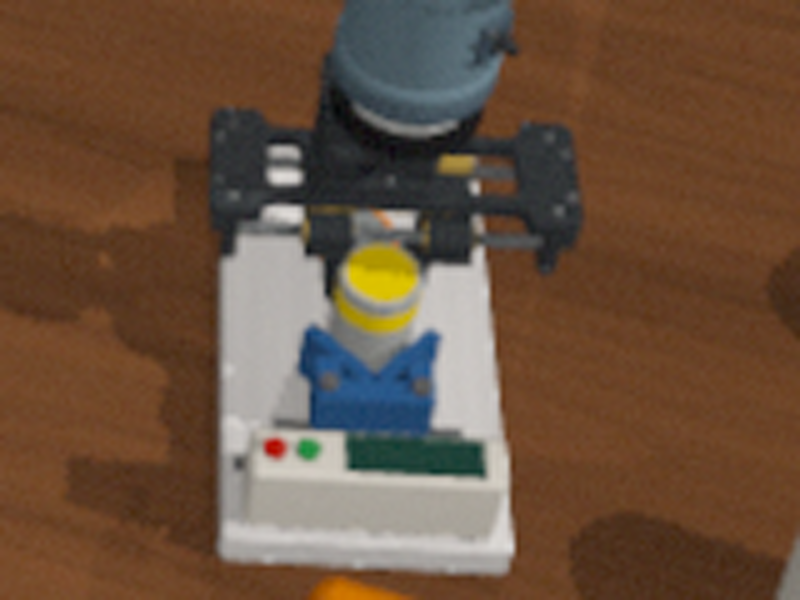

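The canister is centred in front of the V mouth, with about 13 mm to go. I'll creep in from here.

```bash
python3 -m pendant '[[[0.04,0.011,0,0,0,0,0.27],[0.04,0.011,0,0,0,0,0.27],[0.04,0.011,0,0,0,0,0.27],[0.03,0.008,0,0,0,0,0.27],[0.02,0.006,0,0,0,0,0.27],[0,0,0,0,0,0,0.27],[0,0,0,0,0,0,0.27]]]'
```

```text
time_s: 18.92
ee_pos: [574.0, 213.4, 56.1]
tool_rot: [-0.0, -0.135, 0.991, -0.0]
ft_force: [-4.7, -1.5, 3.3]
width: 23.6
finger_force: 2.4
```

```bash
python3 -m pendant '[[[0.02,0.006,0,0,0,0,0.27],[0,0,0,0,0,0,0.27],[0,0,0,0,0,0,0.27]]]'
```

```text
time_s: 19.17
ee_pos: [574.1, 213.4, 56.0]
tool_rot: [-0.001, -0.135, 0.991, -0.0]
ft_force: [-8.2, -2.4, 6.5]
width: 23.7
finger_force: 4.2
```

```bash
python3 -m pendant '[[[0.02,0.006,0,0,0,0,0.27],[0,0,0,0,0,0,0.27],[0,0,0,0,0,0,0.27]]]'
```

```text
time_s: 19.42
ee_pos: [574.3, 213.4, 56.0]
tool_rot: [-0.002, -0.135, 0.991, -0.0]
ft_force: [-10.7, -4.2, 9.3]
width: 23.8
finger_force: 6.0
```

```bash
cat > lid.py <<'E'
from h import *
def lid(I):
    H=cv2.cvtColor(I,cv2.COLOR_BGR2HSV); m=cv2.inRange(H,(22,140,120),(34,255,255)); m[:, :340]=0; m[:,440:]=0; m[300:]=0
    k,L,st,ce=cv2.connectedComponentsWithStats(m); 
    return [(st[i,4],ce[i].round(1),ray("scene",*ce[i],100).round(1)) for i in range(1,k) if st[i,4]>20]
E
python3 - <<'E'
from lid import *
I=ctrl.capture("scene"); print(lid(I))
for k in range(3):
    if k: ctrl.capture("scene")
    for d in ctrl.spot_point("canister","scene"):
        P=w("scene",d["location"])
        if P[1]>100: print(P.round(1))
cv2.imwrite("pics/h.png",cv2.resize(I[200:275,350:450],(800,600),interpolation=2))
E
```

```text
[(np.int32(121), array([396. , 226.2]), array([601.1, 220.1, 100. ])), (np.int32(46), array([394. , 235.4]), array([631.8, 222.1, 100. ]))]
[600.6 220.4  26.1]
[602.9 221.8  26. ]
[601.  222.8  27.9]
```

View pics/h.png

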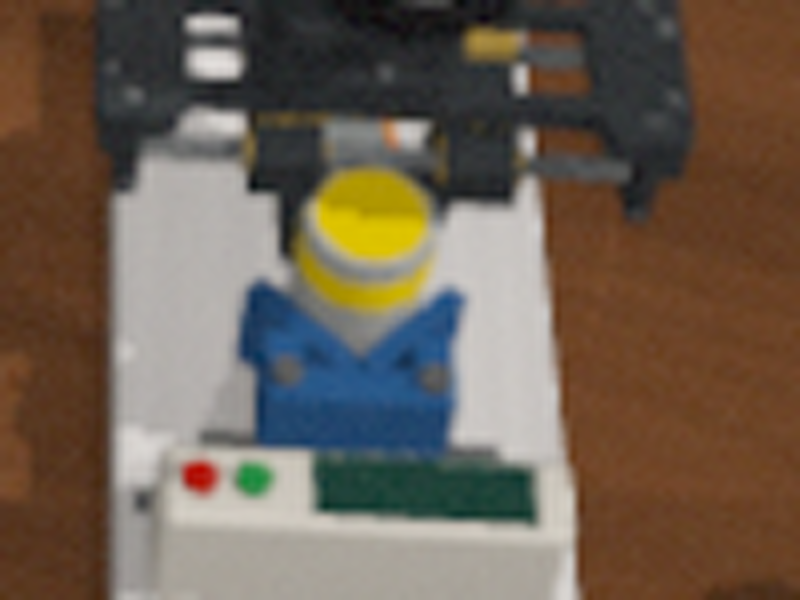

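The canister looks close to seated and centred: lid at crop (368,215), V tips at (262,285) and (460,297). I'll check by feel with small sideways nudges under a light push, and ease the downward load.

```bash
python3 -m pendant '[[[-0.03,-0.008,0.03,0,0,0,0.27],[0,0,0.03,0,0,0,0.27],[0,0,0,0,0,0,0.27]]]'; python3 -m pendant '[[[-0.01,0.04,0,0,0,0,0.27],[0,0,0,0,0,0,0.27],[0,0,0,0,0,0,0.27]]]';  python3 -m pendant '[[[0.02,-0.08,0,0,0,0,0.27],[0,0,0,0,0,0,0.27],[0,0,0,0,0,0,0.27]]]'; python3 -m pendant '[[[-0.01,0.04,0,0,0,0,0.27],[0,0,0,0,0,0,0.27],[0,0,0,0,0,0,0.27]]]'
```

```text
time_s: 19.97
ee_pos: [574.5, 213.3, 58.9]
tool_rot: [-0.0, -0.135, 0.991, -0.0]
ft_force: [-2.1, -2.9, -2.5]
width: 24.0
finger_force: 2.2
time_s: 20.22
ee_pos: [573.3, 214.6, 58.5]
tool_rot: [-0.001, -0.135, 0.991, -0.001]
ft_force: [-5.0, -6.3, 0.1]
width: 23.8
finger_force: 4.4
time_s: 20.47
ee_pos: [575.2, 212.1, 59.0]
tool_rot: [0.0, -0.135, 0.991, 0.0]
ft_force: [-2.7, 1.0, -2.0]
width: 23.9
finger_force: 1.4
time_s: 20.72
ee_pos: [574.7, 213.4, 59.1]
tool_rot: [-0.0, -0.135, 0.991, -0.0]
ft_force: [-3.7, -3.3, -1.8]
width: 24.4
finger_force: 2.4
```

```bash
python3 -m pendant '[[[0.01,-0.03,0,0,0,0,0.27],[0,0,0,0,0,0,0.27],[0,0,0,0,0,0,0.27]]]'; python3 -m pendant '[[[0.02,0.005,0,0,0,0,0.27],[0,0,0,0,0,0,0.27],[0,0,0,0,0,0,0.27]]]';  python3 -m pendant '[[[0.01,-0.03,0,0,0,0,0.27],[0,0,0,0,0,0,0.27],[0,0,0,0,0,0,0.27]]]'; python3 - <<'E'
from lid import *
print(lid(ctrl.capture("scene")))
E
```

```text
time_s: 20.97
ee_pos: [575.3, 212.5, 59.3]
tool_rot: [0.0, -0.135, 0.991, 0.0]
ft_force: [-2.6, 0.0, -2.1]
width: 23.8
finger_force: 1.6
time_s: 21.22
ee_pos: [575.4, 212.6, 59.0]
tool_rot: [-0.001, -0.135, 0.991, 0.0]
ft_force: [-5.1, -0.4, -1.3]
width: 23.6
finger_force: 2.8
time_s: 21.47
ee_pos: [575.4, 211.8, 58.8]
tool_rot: [-0.001, -0.135, 0.991, 0.001]
ft_force: [-6.8, 3.3, 0.1]
width: 23.7
finger_force: 3.7
[(np.int32(118), array([395.5, 226.6]), array([603. , 219.2, 100. ])), (np.int32(45), array([393.2, 235.8]), array([633.5, 220.4, 100. ]))]
```

The canister did move 1.6 mm deeper and 1.4 mm to dock -y, so it had been riding on one face. The neutral spot is near this position. I'll shift back slightly and check both sides.

```bash
python3 -m pendant '[[[-0.005,0.02,0,0,0,0,0.27],[0,0,0,0,0,0,0.27],[0,0,0,0,0,0,0.27]]]'; python3 -m pendant '[[[0.02,0.005,0,0,0,0,0.27],[0,0,0,0,0,0,0.27],[0,0,0,0,0,0,0.27]]]';python3 -m pendant '[[[-0.005,0.02,0,0,0,0,0.27],[0,0,0,0,0,0,0.27],[0,0,0,0,0,0,0.27]]]';  python3 - <<'E'
from lid import *
print(lid(ctrl.capture("scene")))
E
```

```text
time_s: 21.77
ee_pos: [575.5, 212.4, 58.9]
tool_rot: [-0.001, -0.135, 0.991, 0.0]
ft_force: [-5.9, 0.2, -0.4]
width: 23.4
finger_force: 3.1
time_s: 22.02
ee_pos: [575.6, 212.5, 58.8]
tool_rot: [-0.002, -0.135, 0.991, 0.0]
ft_force: [-10.2, 0.0, 2.8]
width: 23.8
finger_force: 4.7
time_s: 22.27
ee_pos: [575.6, 212.7, 58.8]
tool_rot: [-0.002, -0.135, 0.991, -0.0]
ft_force: [-8.7, -4.5, 2.2]
width: 23.8
finger_force: 4.8
[(np.int32(121), array([395.7, 226.7]), array([603.3, 219.6, 100. ])), (np.int32(46), array([393.8, 235.9]), array([633.4, 221.9, 100. ]))]
```

```bash
python3 -m pendant '[[[-0.038,0,0,0,0,0,0.27],[0,0,0,0,0,0,0.27],[0,0,0,0,0,0,0.27]]]'; python3 -m pendant '[[[-0.005,0.02,0,0,0,0,0.27],[0,0,0,0,0,0,0.27],[0,0,0,0,0,0,0.27]]]';python3 -m pendant '[[[0.01,-0.04,0,0,0,0,0.27],[0,0,0,0,0,0,0.27],[0,0,0,0,0,0,0.27]]]';python3 -m pendant '[[[0.005,-0.02,0,0,0,0,0.27],[0,0,0,0,0,0,0.27],[0,0,0,0,0,0,0.27]]]';  python3 - <<'E'
from lid import *
print(lid(ctrl.capture("scene")))
E
```

```text
time_s: 22.57
ee_pos: [575.3, 212.9, 59.2]
tool_rot: [-0.0, -0.135, 0.991, -0.0]
ft_force: [-3.3, -2.6, -1.2]
width: 23.9
finger_force: 2.3
time_s: 22.82
ee_pos: [574.9, 213.4, 59.1]
tool_rot: [-0.001, -0.135, 0.991, -0.001]
ft_force: [-4.2, -5.7, -0.8]
width: 23.7
finger_force: 3.5
time_s: 23.07
ee_pos: [575.4, 212.6, 59.1]
tool_rot: [-0.0, -0.135, 0.991, 0.0]
ft_force: [-4.0, -0.9, -0.4]
width: 23.6
finger_force: 2.5
time_s: 23.32
ee_pos: [575.4, 211.9, 59.1]
tool_rot: [-0.0, -0.135, 0.991, 0.0]
ft_force: [-5.7, 1.0, -0.8]
width: 23.7
finger_force: 2.9
[(np.int32(117), array([395.5, 226.6]), array([603.1, 219.1, 100. ])), (np.int32(43), array([393.4, 235.8]), array([633.6, 220.8, 100. ]))]
```

Probing both ways gives symmetric resistance about one lateral position, and the canister stays put, so it is seated on both faces. I'll centre the fork and press steadily at about 10 N.

```bash
python3 -m pendant '[[[-0.005,0.02,0,0,0,0,0.27],[0,0,0,0,0,0,0.27],[0.012,0.003,0,0,0,0,0.27],[0.012,0.003,0,0,0,0,0.27],[0,0,0,0,0,0,0.27],[0,0,0,0,0,0,0.27]]]'
```

```text
time_s: 23.87
ee_pos: [575.6, 212.6, 59.0]
tool_rot: [-0.001, -0.135, 0.991, 0.0]
ft_force: [-9.5, 0.0, 1.7]
width: 24.4
finger_force: 4.4
```

```bash
python3 -m pendant '[[[0.005,0.012,0,0,0,0,0.27],[0,0,0,0,0,0,0.27],[0,0,0,0,0,0,0.27],[0,0,0,0,0,0,0.27]]]'; python3 -m pendant '[[[0,0,0,0,0,0,0.27],[0,0,0,0,0,0,0.27],[0,0,0,0,0,0,0.27],[0,0,0,0,0,0,0.27],[0,0,0,0,0,0,0.27],[0,0,0,0,0,0,0.27]]]'
```

```text
time_s: 24.2
ee_pos: [575.6, 212.8, 59.0]
tool_rot: [-0.002, -0.135, 0.991, -0.0]
ft_force: [-8.7, -1.5, 2.7]
width: 24.3
finger_force: 5.0
time_s: 24.7
ee_pos: [575.6, 212.7, 59.0]
tool_rot: [-0.002, -0.135, 0.991, -0.0]
ft_force: [-9.5, -2.4, 3.1]
width: 23.9
finger_force: 5.0
```

```bash
python3 -m pendant '[[[0.007,0.002,0,0,0,0,0.27],[0,0,0,0,0,0,0.27],[0,0,0,0,0,0,0.27],[0,0,0,0,0,0,0.27],[0,0,0,0,0,0,0.27],[0,0,0,0,0,0,0.27],[0,0,0,0,0,0,0.27],[0,0,0,0,0,0,0.27],[0,0,0,0,0,0,0.27],[0,0,0,0,0,0,0.27],[0,0,0,0,0,0,0.27],[0,0,0,0,0,0,0.27]]]'; python3 -m pendant '[[[-0.02,-0.006,0,0,0,0,0.27],[-0.02,-0.006,0,0,0,0,0.27],[-0.04,-0.011,0,0,0,0,0.27],[-0.1,-0.028,0,0,0,0,0.27],[-0.2,-0.056,0,0,0,0,0.27],[-0.3,-0.084,0,0,0,0,0.27],[-0.3,-0.084,0,0,0,0,0.27],[-0.3,-0.084,0.2,0,0,0,0.27],[-0.3,-0.084,0.3,0,0,0,0.27],[0,0,0.4,0,0,0,0.27],[0,0,0,0,0,0,0.27],[0,0,0,0,0,0,0.27]]]'; python3 - <<'E'
from lid import *
I=ctrl.capture("scene"); print(lid(I))
cv2.imwrite("pics/z.png",cv2.resize(I[200:275,350:450],(800,600),interpolation=2))
E
```

```text
time_s: 25.7
ee_pos: [575.6, 212.7, 59.0]
tool_rot: [-0.002, -0.135, 0.991, -0.0]
ft_force: [-11.8, -3.2, 5.3]
width: 23.6
finger_force: 5.5
time_s: 26.7
ee_pos: [500.4, 191.2, 106.0]
tool_rot: [0.003, -0.135, 0.991, -0.0]
ft_force: [0.0, -0.3, -0.7]
width: 23.6
finger_force: 0.0
[(np.int32(115), array([395.5, 226.7]), array([603.2, 219.2, 100. ])), (np.int32(47), array([393.6, 235.7]), array([633. , 221.2, 100. ]))]
```

View pics/z.png

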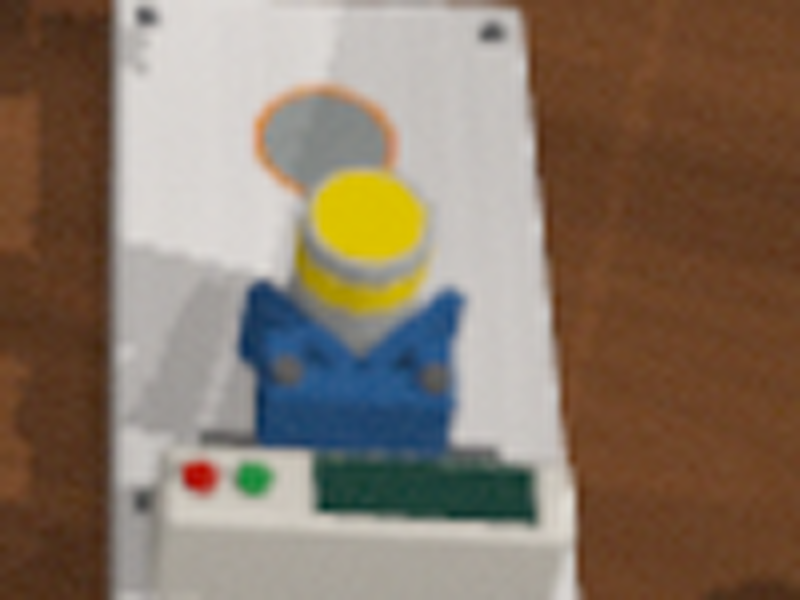

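The canister stands upright and symmetric in the V, lid at crop (368,215). It did not shift on release and the robot is clear. Handing in.

```bash
python3 -c "
from bench import ctrl
print(ctrl.job_done())"
```

```text
the job is handed in; nothing more can be done
None
```

I set the yellow-banded canister upright on the mark and released it. I then slid it into the blue V rest, pressed it home steadily at 10–12 N, left it standing centred against both faces with the arm clear, and handed the job in at about 27 s of robot time; no verdict was returned.

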